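Stand the toppled bottles back on their drip tiles

ROBOT

A 7-joint arm with a two-finger parallel gripper is mounted at the origin on a cart in front of the work surface, level with it; the furniture and walls round the work are solid. World frame = base frame: x ahead of the robot, y to its left, z up, the work surface at z = 0. Lengths are in m, angles in degrees, forces in N, time in s.
With the tool pointing down it reaches from about 0.425 to 0.875 m from the base axis. Payload 4.7 kg.
Tool frame: the origin (TCP) lies at the very end of the fingers, on their centre line; the grasp point (between the pads) lies 19 mm behind it; z points along the fingers, y is the line along which they close (so a half turn about z gives the same grasp; the last joint's range is limited). The gripper opens to 87 mm and grips with 3 to 60 N. Pads are 19 mm wide; open, the fingers measure 117 mm over their backs; the gripper's body (75 mm by 190 mm) begins 51 mm behind the grasp point.
Start: joints at [0.808, 18.392, -4.016, 83.108, 1.295, 78.541, -3.26], TCP at [0.65, -0, 0.223] pointing down, gripper open.
Joint ranges: [-163.93, 163.93], [-17.29, 119.83], [-79.2, 71.16], [3.27, 140.29], [-89.18, 269.18], [5.43, 117.66], [-154.24, 154.24]. Speed limits (degrees/s): [147.25, 147.25, 180, 180, 180, 180, 180].

INTERFACE

Orientations are given as [roll, pitch, yaw] about the fixed x, y, z axes, in that order (R = Rz(yaw) Ry(pitch) Rx(roll)).
In Python, from cell import telemetry, cams, env gives the robot as it stands.
- The arm moves only by the tool arm_command, never from a script. Its argument "series" is text: rows parted by semicolons, each of 5 numbers parted by spaces: the shift along the tool's x, y, z in mm, then the turn about the tool's z in rad, then the closure in counts, from 0 (fully open) to 255 (shut). A call has 1 to 20 rows; each row shifts and turns the commanded pose from where the row before left it, along the tool's axes as they then stand; what a row does not reach is not made up. A row lasts 1/12 s, in which the tool goes at most 41.7 mm and 7.16 degrees, less where a joint would pass 70% of its speed; a pose out of reach is approached as far as the arm can. A call is refused whole if a number of a shift passes 41.7 or a number of a turn 0.125, either way. A call with a gripper value outside its range is refused whole. The fingers move at their own pace and stop on an object; "squeeze" is the grip in N (left out, the last holds). Time passes only in rows, so rows that do not move let the fingers close. It gives the time, the measured TCP pose, the force, the opening and the grip force at its end, in the units of the state.
- telemetry.get_obs(): the state, without advancing time (a new reading comes with each control period).
- cams.read_camera(name): name is "scene" or "side" or "wrist"; returns the picture (420x560x3 uint8, blue, green, red); there is no depth.
- cams.calibration(name): a dict with "K" (3x3 intrinsics, pixels), "dist" ([k1, k2, p1, p2, k3] as OpenCV has them; the pictures are not rectified), "origin" and "rotation" of the camera in the world; the wrist camera has in their place "hand_eye" (4x4, takes a point from camera to tool coordinates, whose origin is the TCP and whose axes are the flange's). Camera axes: x right, y down, z forward; pixel columns grow to the right and rows downward; lengths in m; the calibration is good to about 2 mm. A picture is of the moment at which its call begins: read the wrist's pose just before it. calibration takes no time and is no camera call.
- env.sign_off(): hands the job in; it is judged then, once.
The state is a dict: "time_s": time; "qpos": joint angles; "joint_velocities": joint speeds; "effort": joint torques, N m; "tool_pos": TCP position; "tool_rot": TCP orientation; "force": force on the tool from outside, world axes, zero at the start; "wrist_torque": the same for the moment, N m; "grip_width": finger opening in m; "grasp_force": force on a finger pad.
Only numpy, scipy, OpenCV 4.12 (cv2) and the standard library are available. Lean on these libraries where they do the work, as an engineer would, in place of code of your own. Each camera call takes 0.05 s, during which the arm holds its last target. There are 200 camera calls.

TASK

Two bottles have been knocked over on the craft table. Stand the white squeeze bottle with the red nozzle upright on the white tile, and the larger screw-cap bottle upright on the blue tile (where the squeeze bottle is lying now), each with its whole foot on its tile. Set them down rather than dropping them, let go of both, and do not shove or knock over the other things on the table.

Things in the scene. Friction and masses are not known exactly. Their poses are not given: they have to be found in the camera images.
- squeeze_bottle: White squeeze bottle with a red nozzle, closed and rigid, 41 mm across, 112 mm long, 0.07 to 0.15 kg: straight body to 75 mm from the foot, then a nozzle 24 mm across or less. Origin: centre of the flat foot; own z axis runs from the foot to the nozzle tip. At the start it lies on its side across the blue tile, nozzle pointing to the robot's right, up to about 40 degrees either way.
- screw_bottle: Larger cream screw-cap bottle, blue band, white cap, rigid, 61 mm across, 156 mm long, 0.24 to 0.44 kg: straight body to 110 mm from the foot, shoulder to 133 mm, then a cap 40 mm across. Origin: centre of the flat foot; own z axis from foot to cap. It starts lying on the table right of the tiles, cap to the robot's right (10 degrees away to 25 degrees towards the robot); it can roll.
- blue_tile: Blue glazed square drip tile with a terracotta edge, 100 x 100 mm, 8 mm thick, fixed to the table. Origin: centre of its underside at table height; x and y along its edges. One tile is in the left and one in the middle of the work area, either way round.
- white_tile: White glazed square drip tile with a terracotta edge, the same size and frame as the blue one, in the other place; it is empty at the start.
- water_pot: Bystander: grey speckled open pot, 69 mm across, 63 mm high, standing; origin at the centre of its underside.
- clay_skull: Bystander: little clay skull, 83 x 56 x 59 mm high; origin at the centre of its underside.
- green_bowl: Bystander: green bowl, 126 mm across, 69 mm high; origin at the centre of its underside.
- slip_pot: Bystander: squat translucent pot, 67 mm across, 34 mm high; origin at the centre of its underside.
- desk_lamp: Fixed black gooseneck lamp at the left: round foot 111 mm across reaching 3 to 108 mm in front of the origin and 29 mm beyond it to the left, 82 mm to the right, 30 mm high; the neck rises from the foot to 0.34 m and bends away from the robot to a head at 0.2 to 0.27 m, over the back left. Origin at table height.
- banding_wheel: Fixed banding wheel (grey turntable), 181 mm across, 75 mm high, close to the robot; a small white pinch pot stands fixed on it, its top 110 mm above the table. Origin at the centre of the underside.
- stamp_drawers: Fixed green chest of small drawers at the right, close to the robot: 167 mm (towards the robot) x 186 mm, 161 mm high, with knobs 20 mm proud of its far side; a tape roll lies fixed on it, its top 187 mm above the table. Origin at the centre of the underside. Along the table's right edge, from 135 mm to the right of this origin, stands a row of books up to 130 mm above the table.
- slate_rib: Bystander: thin dark oval wooden rib lying flat, 92 x 58 mm, 7 mm thick; origin at the centre of its underside, length along y.
There are look-alikes about, which are no part of the job. What is shaped like the squeeze_bottle but purple is not meant.

How it is judged:
By the outcome, as a careful person would: the job done as asked, in the order asked, and still so for the second after the job is handed in, with the robot touching nothing.
It also fails if it takes over 72 s, if anything falls off the work surface, if the arm or the gripper's body presses on something with over 40 N, if the wrist force passes 120 N, or if a joint passes its speed limit or range.

## Working session

There is one attempt and no reset: what is moved stays moved. The work goes in short steps, Python scripts to look and compute and a tool call to move; the robot and the scene stay as the last step left them, time stands still between calls to the robot, and variables do not carry over. Pictures are saved under pics/ and viewed, at most 10 in all, crops included, and the job is handed in when it is done.

Besides the shell and the picture viewer there is one more tool, called by a JSON object that holds its "method" and its "body", one argument or row to a line. arm_command: Moves the arm, as the interface text tells. Its arguments: {"type":"object","properties":{"series":{"type":"string"},"squeeze":{"type":"number"}},"required":["series"]}

```bash
ls; mkdir -p pics
cat > h.py <<'E'
import numpy as np, cv2, json
from cell import telemetry, cams, env
from scipy.spatial.transform import Rotation as R
def cam(name):
    c=cams.calibration(name)
    K=np.array(c["K"]);d=np.array(c["dist"],float)
    if name=="wrist":
        o=telemetry.get_obs();T=np.eye(4);T[:3,:3]=R.from_euler('xyz',o["tool_rot"],degrees=True).as_matrix();T[:3,3]=o["tool_pos"]
        T=T@np.array(c["hand_eye"]);return K,d,T[:3,3],T[:3,:3]
    return K,d,np.array(c["origin"]),np.array(c["rotation"])
def ray(C,uv):
    K,d,o,Rm=C
    p=cv2.undistortPoints(np.array(uv,float).reshape(-1,1,2),K,d).reshape(-1,2)
    return o,np.c_[p,np.ones(len(p))]@Rm.T
def plane(C,uv,z):
    o,v=ray(C,uv);return o+v*((z-o[2])/v[:,2])[:,None]
def proj(C,P):
    K,d,o,Rm=C
    return cv2.projectPoints((np.array(P,float).reshape(-1,3)-o)@Rm,np.zeros(3),np.zeros(3),K,d)[0].reshape(-1,2)
E
python3 - <<'E'
from h import *
for n in("scene","side","wrist"):
    C=cam(n);im=cams.read_camera(n);cv2.imwrite(f"pics/{n}0.png",im);print(n,C[2],C[3].round(2).tolist())
print(telemetry.get_obs(), cams.calibration("wrist")["hand_eye"])
E
```

```text
pics
scene [-0.32977411 -0.69784548  0.79135984] [-123.72, -0.82, -49.42]
side [0.21625884 0.89906261 0.93147438] [-133.72, 0.45, -160.62]
wrist [0.65049082 0.07585458 0.3829953 ] [[1.0, 0.0, -0.0], [0.0, -0.96, -0.28], [-0.0, 0.28, -0.96]]
{'time_s': 0.15, 'qpos': array([ 0.80762291, 18.43138499, -4.0145698 , 83.15751304,  1.29430309,
       78.5417689 , -3.25987135]), 'joint_velocities': array([-0.0485309 , -0.11790589,  0.00968721, -0.10129905, -0.00291166,
       -0.07896472, -0.03235423]), 'effort': array([ 2.16972071e-04, -4.91794288e+01, -4.04079035e-01, -3.12878716e+01,
       -6.39387709e-02,  4.04033612e-02,  9.90178205e-05]), 'tool_pos': array([ 6.49585866e-01, -5.07472152e-05,  2.21700720e-01]), 'tool_rot': array([-1.79914506e+02,  4.63967465e-03,  9.00008217e+01]), 'force': array([ 0.19167266, -0.15103538,  0.42574884]), 'wrist_torque': array([0.02684159, 0.04103835, 0.05137537]), 'grasp_force': 0.0, 'grip_width': 0.0869655718763081} [[ 7.21909161e-04 -9.60741788e-01 -2.77443138e-01  7.58991605e-02]
 [ 9.99999731e-01  6.57092048e-04  3.26600895e-04  7.03900584e-04]
 [-1.31473448e-04 -2.77443299e-01  9.60742004e-01 -1.61453611e-01]
 [ 0.00000000e+00  0.00000000e+00  0.00000000e+00  1.00000000e+00]]
```

View pics/scene0.png

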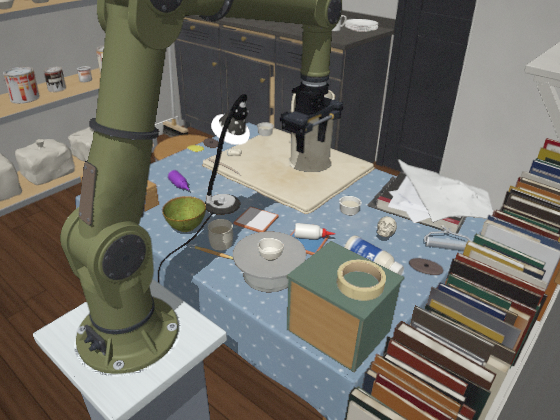

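View pics/side0.png

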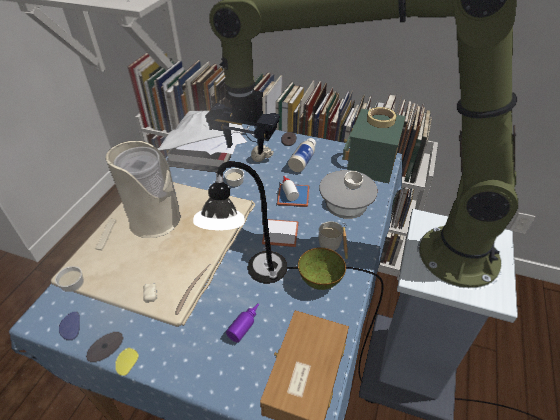

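```bash
sed -i 's/np.array(c\["rotation"\])$/R.from_euler("xyz",c["rotation"],degrees=True).as_matrix()/' h.py
python3 - <<'E'
from h import *
C=cam("scene")
for nm,uv,z in[("white tile",(261,219),.008),("sq body",(308,231),.03),("nozzle tip",(333,234),.02),("screw",(365,250),.03),("cap",(395,269),.02),("blue",(318,246),.008)]: print(nm,plane(C,[uv],z).round(3))
C=cam("side")
for nm,uv,z in[("white tile",(281,232),.008),("sq body",(290,190),.03),("screw",(302,155),.03),("blue",(295,198),.008)]: print(nm,plane(C,[uv],z).round(3))
a=cv2.imread("pics/scene0.png")[180:300,210:450];b=cv2.imread("pics/side0.png")[120:280,230:350]
a=cv2.resize(a,(800,400),interpolation=2)[:, :440]; b=cv2.resize(b,(300,400),interpolation=2)
cv2.imwrite("pics/crop0.png",np.hstack([a,b]))
E
```

```text
white tile [[0.519 0.07  0.008]]
sq body [[ 0.538 -0.089  0.03 ]]
nozzle tip [[ 0.585 -0.142  0.02 ]]
screw [[ 0.57  -0.254  0.03 ]]
cap [[ 0.566 -0.348  0.02 ]]
blue [[ 0.526 -0.134  0.008]]
white tile [[0.508 0.087 0.008]]
sq body [[ 0.536 -0.08   0.03 ]]
screw [[ 0.555 -0.274  0.03 ]]
blue [[ 0.515 -0.072  0.008]]
```

View pics/wrist0.png

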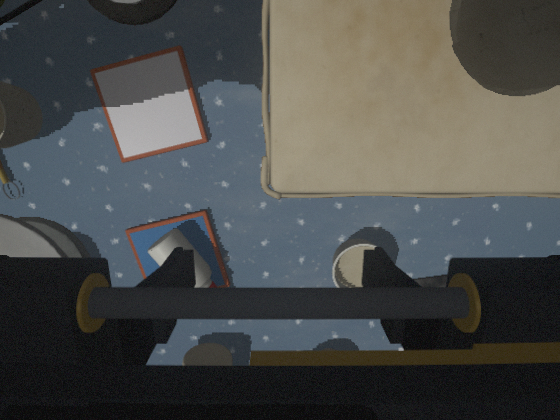

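View pics/crop0.png

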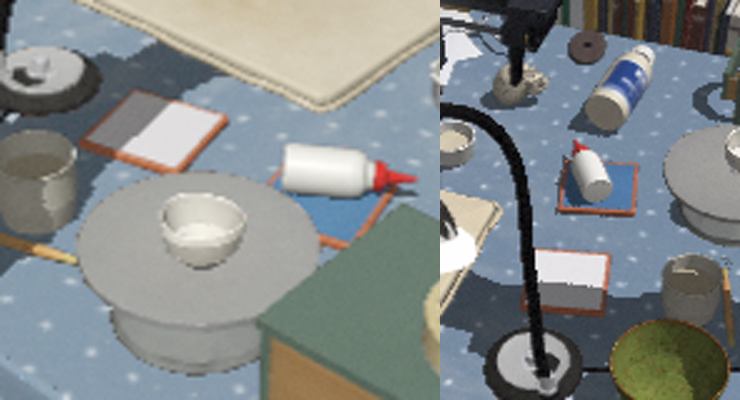

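Squeeze candidates are the white one at scene (310,231) and the purple one at (180,181). I choose the white body with the red nozzle lying on the blue tile, and the crop confirms it. The screw bottle is the cream one with the blue band at scene (375,255); the grey glass cylinder at (445,241) is not it. In the wrist view the white tile is around (150,103) and the blue one around (180,250). I'll move for a closer overhead look.

{"method": "arm_command", "body": {
  "series": "-28 -10 -5 0 0;-28 -10 -5 0 0;-28 -10 -5 0 0;-28 -10 -5 0 0;-28 -10 -5 0 0;-28 -10 -5 0 0;-28 -10 -5 0 0;-24 -10 -5 0 0;0 0 0 0 0;0 0 0 0 0",
  "squeeze": 6
}}

```text
time_s: 0.98
tool_pos: [0.5691, -0.2224, 0.2627]
tool_rot: [180.0, 0.0, 89.7]
force: [0.0, 1.1, 0.3]
grip_width: 0.0873
grasp_force: 0.0
```

Run:
```python
from h import *
C=cam("wrist");im=cams.read_camera("wrist");cv2.imwrite("pics/w1.png",im)
o=telemetry.get_obs();print(o["time_s"],o["tool_pos"],o["tool_rot"],C[2])
np.savez("w1.npz",K=C[0],d=C[1],o=C[2],R=C[3])
# white tile from wrist0: camera at start
c=cams.calibration("wrist");T=np.eye(4);T[:3,:3]=R.from_euler('xyz',[-179.9145,0.0046,90.0008],degrees=True).as_matrix();T[:3,3]=[.649586,-.00005,.2217];T=T@np.array(c["hand_eye"])
C0=(C[0],C[1],T[:3,3],T[:3,:3])
W=plane(C0,[(92,71),(181,46),(207,140),(123,161)],.008);print("white",W.round(4),W.mean(0),np.linalg.norm(W-np.roll(W,1,0),axis=1))
```

```text
1.0333 [ 0.56978995 -0.22015725  0.26233935] [-1.79993641e+02 -3.75937972e-02  8.99328682e+01] [ 0.570091   -0.146411    0.42415699]
white [[0.4578 0.1192 0.008 ]
 [0.552  0.142  0.008 ]
 [0.5734 0.0486 0.008 ]
 [0.4794 0.0262 0.008 ]] [0.51565633 0.08401181 0.008     ] [0.09550394 0.09690625 0.09588053 0.09667996]
```

View pics/w1.png

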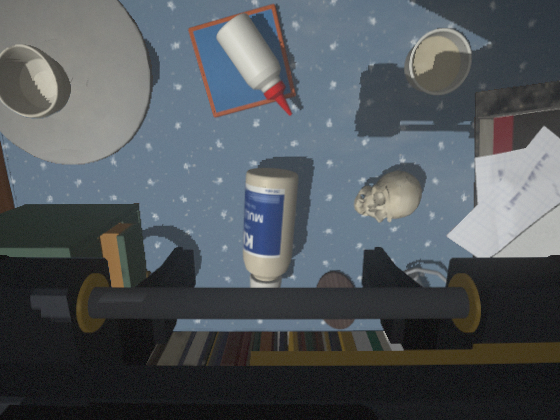

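The close view shows the squeeze bottle's body from foot (233,22) to shoulder (268,85) with the tip at (290,114), on a blue tile centred near (244,60). The screw bottle's foot is near (272,168), its body ends near (269,270), and the cap is hidden by the fingers. The skull is at (390,195).

Run:
```python
from h import *
n=np.load("w1.npz");C=(n["K"],n["d"],n["o"],n["R"])
B=plane(C,[(189,29),(277,4),(298,92),(214,116)],.008);print("blue",B.round(4).tolist(),B.mean(0))
def ax(nm,pts,z):
    P=plane(C,pts,z);f=(P[0]+P[1])/2;s=(P[2]+P[3])/2;d=s-f
    print(nm,"foot",f.round(4),"shoulder",s.round(4),"len",np.linalg.norm(d),"ang",np.degrees(np.arctan2(d[1],d[0])),"w",np.linalg.norm(P[0]-P[1]),np.linalg.norm(P[2]-P[3]))
ax("sq",[(218,30),(248,15),(255,93),(281,77)],.0285); print("tip",plane(C,[(290,114)],.0285).round(4))
ax("screw",[(247,173),(298,173),(244,270),(294,272)],.0305)
for nm,uv,z in[("pinchR",(60,75),.11),("wheel",(152,90),.075),("drawer far near",(145,250),.161),("drawerL",(138,205),.161),("skull",(355,205),.03),("slip",(406,62),.034),("orange on drawer?",(125,225),.17)]:print(nm,plane(C,[uv],z).round(3))
# cross-check with scene view
im=cv2.imread("pics/scene0.png");S=cam("scene");h=cv2.cvtColor(im,cv2.COLOR_BGR2HSV)
print(proj(S,[plane(C,[(290,114)],.0285)[0],B.mean(0),[.5157,.084,.008]]).round(1))
```

```text
blue [[0.472, -0.0555, 0.008], [0.5694, -0.0313, 0.008], [0.5931, -0.1226, 0.008], [0.495, -0.1489, 0.008]] [ 0.53237876 -0.0895545   0.008     ]
sq foot [ 0.5233 -0.0542  0.0285] shoulder [ 0.5592 -0.1164  0.0285] len 0.07184121950799464 ang -60.02865118846969 w 0.03485073578448622 0.03288632516968789
tip [[ 0.5834 -0.147   0.0285]]
screw foot [ 0.5634 -0.2128  0.0305] shoulder [ 0.558  -0.3371  0.0305] len 0.12440783546550288 ang -92.49401216993013 w 0.0590473056225406 0.06300574867842237
pinchR [[ 0.381 -0.112  0.11 ]]
wheel [[ 0.448 -0.124  0.075]]
drawer far near [[ 0.459 -0.255  0.161]]
drawerL [[ 0.458 -0.216  0.161]]
skull [[ 0.661 -0.252  0.03 ]]
slip [[ 0.706 -0.094  0.034]]
orange on drawer? [[ 0.45 -0.23  0.17]]
[[334.5 232.5]
 [306.5 238.5]
 [256.7 217.7]]
```

Run:
```python
from h import *
S=cam("scene");D=cam("side")
for nm,s,d,z in[("lampfoot",(222,203),(268,266),.03),("neckbase",(209,200),(272,258),.03),("waterpot rim",(221,226),(331,228),.063),("bowl",(184,203),(322,262),.069)]:
    print(nm,plane(S,[s],z).round(3),plane(D,[d],z).round(3))
for z in(.1,.2,.3,.34): print(z,"scene neck test",proj(S,[[.5,.2,z]]).round(0),proj(D,[[.5,.2,z]]).round(0))
```

```text
lampfoot [[0.48  0.194 0.03 ]] [[0.493 0.237 0.03 ]]
neckbase [[0.466 0.235 0.03 ]] [[0.492 0.207 0.03 ]]
waterpot rim [[0.363 0.074 0.063]] [[0.361 0.074 0.063]]
bowl [[0.366 0.229 0.069]] [[0.352 0.207 0.069]]
0.1 scene neck test [[224. 180.]] [[270. 239.]]
0.2 scene neck test [[223. 149.]] [[269. 212.]]
0.3 scene neck test [[221. 116.]] [[267. 181.]]
0.34 scene neck test [[220. 103.]] [[267. 167.]]
```

{"method": "arm_command", "body": {
  "series": "30 -3 15 -0.11 0;30 0 15 -0.11 0;30 0 15 -0.11 0;25 0 15 -0.11 0;0 0 0 -0.11 0;0 0 0 0 0;0 0 0 0 0"
}}

```text
time_s: 1.62
tool_pos: [0.5494, -0.1062, 0.2025]
tool_rot: [180.0, 0.0, 121.5]
force: [0.5, 0.1, -0.2]
grip_width: 0.0868
grasp_force: 0.0
```

Run:
```python
from h import *
o=telemetry.get_obs();print(o["qpos"].round(1),o["tool_pos"].round(4),o["time_s"])
C=cam("wrist");im=cams.read_camera("wrist");cv2.imwrite("pics/w2.png",im)
h=cv2.cvtColor(im,cv2.COLOR_BGR2HSV)
red=((h[...,0]<6)|(h[...,0]>174))&(h[...,1]>170)&(h[...,2]>80)
ys,xs=np.where(red);print("red",len(xs),xs.mean(),ys.mean())
S=cam("scene");D=cam("side")
sp=[(209,190),(213,165),(221,140),(232,112),(242,98)];dp=[(x,y) for x,y in[(268,255),(269,240),(269,225),(268,210),(264,196),(258,182),(248,170),(238,164),(228,165)]]
so,sv=ray(S,sp);do,dv=ray(D,dp)
for p,v in zip(sp,sv):
    best=min(((lambda A:(np.linalg.norm((so+A[0]*v)-(do+A[1]*w)),((so+A[0]*v)+(do+A[1]*w))/2))(np.linalg.lstsq(np.c_[v,-w],do-so,rcond=None)[0]) for w in dv),key=lambda t:t[0]);print(p,best[0].round(3),best[1].round(3))
```

```text
[11.6  8.2 -3.7 97.8  0.6 74.  39.2] [ 0.5494 -0.1062  0.2025] 1.6167
red 111 280.8918918918919 221.9099099099099
(209, 190) 0.024 [0.483 0.237 0.066]
(213, 165) 0.005 [0.489 0.236 0.139]
(221, 140) 0.011 [0.5   0.211 0.222]
(232, 112) 0.017 [0.546 0.195 0.308]
(242, 98) 0.004 [0.594 0.208 0.327]
```

View pics/w2.png

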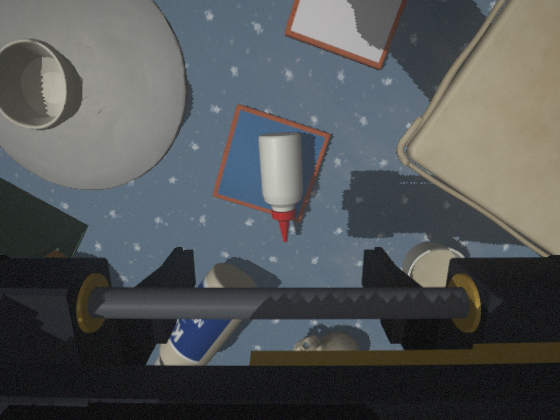

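```bash
cat >> h.py <<'E'
def totool(P):
    o=telemetry.get_obs();return (np.array(P)-o["tool_pos"])@R.from_euler('xyz',o["tool_rot"],degrees=True).as_matrix()*1000
E
python3 - <<'E'
from h import *
C=cam("wrist");im=cv2.imread("pics/w2.png");h=cv2.cvtColor(im,cv2.COLOR_BGR2HSV)
m=((h[...,1]<60)&(h[...,2]>95)).astype(np.uint8);m[:120]=0;m[215:]=0;m[:,:235]=0;m[:,325:]=0
cs=max(cv2.findContours(m,0,2)[0],key=cv2.contourArea);print(cv2.boundingRect(cs),cv2.minAreaRect(cs))
P=plane(C,[(280,133),(284,207),(285,241)],.0285);print(P.round(4),totool(P).round(1))
for r in(145,165,185,200):
    x=np.where(m[r])[0];print(r,x.min(),x.max(),totool(plane(C,[((x.min()+x.max())/2,r)],.0285)).round(1))
E
```

```text
(258, 134, 42, 78) ((279.50860595703125, 172.64657592773438), (77.454345703125, 39.34375762939453), 86.633544921875)
[[ 0.5217 -0.0568  0.0285]
 [ 0.5635 -0.1173  0.0285]
 [ 0.5838 -0.1481  0.0285]] [[ 57.7   2.3 174.4]
 [-15.7   6.5 174.4]
 [-52.5   7.8 174.5]]
145 259 322 [[ 46.4  12.5 174.4]]
165 260 324 [[ 27.   14.1 174.4]]
185 261 323 [[  7.   14.4 174.4]]
200 239 324 [[ -8.4   4.  174.4]]
```

The bottle lies upright in the image, from foot (280,133) to tip (285,241), and the length works out at 110 mm as it should. I'll grip high on the body, lightly, so that it can swing foot-down when lifted.

{"method": "arm_command", "body": {
  "series": "-12 6 20 0 0;0 0 30 -0.057 0;0 0 30 0 0;0 0 30 0 0;0 0 30 0 0;0 0 30 0 0;0 0 16 0 0;0 0 0 0 0;0 0 0 0 255;0 0 0 0 255;0 0 0 0 255;0 0 0 0 255;0 0 0 0 255;0 0 0 0 255;0 0 0 0 255",
  "squeeze": 3
}}

```text
time_s: 2.92
tool_pos: [0.5607, -0.1144, 0.0171]
tool_rot: [180.0, 0.0, 124.8]
force: [-0.2, -0.5, 0.0]
grip_width: 0.0485
grasp_force: 0.0
```

{"method": "arm_command", "body": {
  "series": "0 0 0 0 255;0 0 0 0 255;0 0 0 0 255;0 0 0 0 255"
}}

```text
time_s: 3.25
tool_pos: [0.5604, -0.1144, 0.0166]
tool_rot: [-180.0, 0.0, 124.8]
force: [0.3, -0.8, 0.5]
grip_width: 0.0368
grasp_force: 2.9
```

{"method": "arm_command", "body": {
  "series": "2 0 -10 0 255;4 0 -10 0 255;6 0 -10 0 255;6 0 -12 0 255;6 0 -14 0 255;5 0 -14 0 255;0 0 -20 0 255;0 0 -20 0 255;0 0 0 0 255;0 0 0 0 255;0 0 0 0 255"
}}

```text
time_s: 4.17
tool_pos: [0.5437, -0.0902, 0.127]
tool_rot: [180.0, 0.0, 124.8]
force: [0.7, -0.3, 0.0]
grip_width: 0.0007
grasp_force: 0.0
```

Run:
```python
from h import *
o=telemetry.get_obs();print(o["tool_pos"],o["force"],o["grip_width"],o["grasp_force"])
a=cams.read_camera("scene")[150:270,240:400];b=cams.read_camera("side")[100:220,220:360];c=cams.read_camera("wrist")[150:420,130:430]
f=lambda x:cv2.resize(x,(int(x.shape[1]*300/x.shape[0]),300),interpolation=2)
x=np.hstack([f(a),f(b)]);c=f(c);y=np.zeros((300,x.shape[1],3),np.uint8);y[:,:c.shape[1]]=c
cv2.imwrite("pics/l1.png",np.vstack([x,y])[:, :800]);print(x.shape)
```

```text
[ 0.54369331 -0.09019648  0.12701606] [ 0.74725233 -0.33597059  0.00221383] 0.0006834893240062843 0.0
(300, 750, 3)
```

View pics/l1.png

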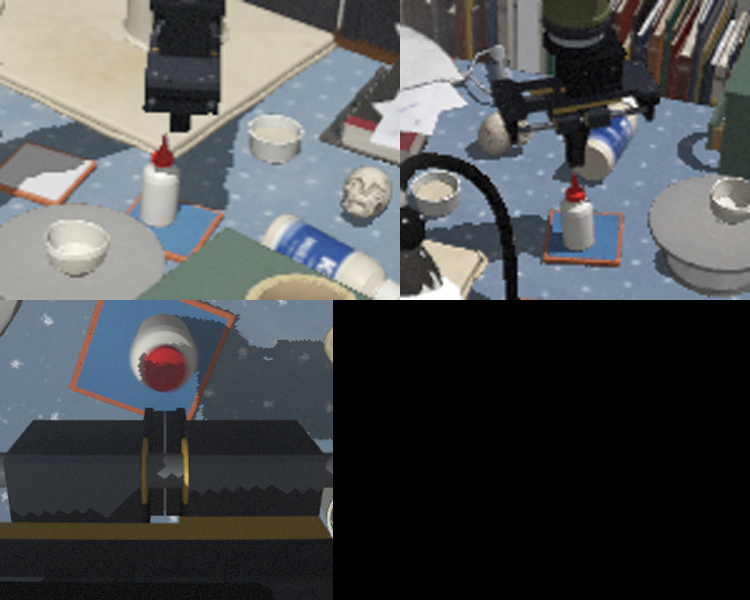

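The light grip slipped off at the shoulder, but the bottle pivoted and now stands upright on the blue tile (crop (160,195) in the scene view). I'll find its axis from the red nozzle and re-grip it upright.

{"method": "arm_command", "body": {
  "series": "0 0 -20 0 0;0 0 -20 0 0;0 0 -10 0 0;0 0 0 0 0;0 0 0 0 0"
}}

```text
time_s: 4.73
tool_pos: [0.5439, -0.0905, 0.1762]
tool_rot: [180.0, 0.0, 124.8]
force: [0.0, -0.5, -1.2]
grip_width: 0.0263
grasp_force: 0.0
```

Run:
```python
from h import *
A=[];b=[]
for n in("scene","side","wrist"):
    C=cam(n);im=cams.read_camera(n);h=cv2.cvtColor(im,cv2.COLOR_BGR2HSV)
    m=(((h[...,0]<5)|(h[...,0]>174))&(h[...,1]>170)&(h[...,2]>70)).astype(np.uint8)
    uv=proj(C,[[.54,-.08,.1]])[0];k=np.zeros_like(m);cv2.circle(k,tuple(int(t) for t in uv),40 if n!="wrist" else 110,1,-1);m&=k
    N,L,st,ce=cv2.connectedComponentsWithStats(m);i=1+st[1:,4].argmax();p=ce[i];print(n,st[i],p.round(1),uv.round(0))
    print(plane(C,[p],.093).round(4))
    o,v=ray(C,[p]);v=v[0]/np.linalg.norm(v[0]);M=np.eye(3)-np.outer(v,v);A.append(M);b.append(M@o)
    if n=="wrist":cv2.imwrite("pics/w3.png",im);print(C[2])
X=np.linalg.lstsq(np.vstack(A),np.hstack(b),rcond=None)[0];print(X.round(4),totool(X).round(1));o=telemetry.get_obs();print(o["tool_pos"],o["grip_width"],o["time_s"])
```

```text
scene [300 206   8  11  48] [303.6 212.4] [307. 209.]
[[ 0.5272 -0.0779  0.093 ]]
side [289 171   6  10  37] [291.4 176.8] [289. 173.]
[[ 0.529  -0.0726  0.093 ]]
wrist [259 178  23  31 285] [267.4 189.5] [282. 208.]
[[ 0.5241 -0.0761  0.093 ]]
[ 0.50084316 -0.02815726  0.33664315]
[ 0.5276 -0.0762  0.0912] [20.4 -4.4 83.9]
[ 0.54303938 -0.09042597  0.17504361] 0.03784454655402629 4.8833
```

{"method": "arm_command", "body": {
  "series": "20 -4 0 0 0;0 0 0 0 0;0 0 0 0 0;0 0 0 0 0;0 0 30 0 0;0 0 30 0 0;0 0 30 0 0;0 0 25 0 0;0 0 0 0 0;0 0 0 0 255;0 0 0 0 255;0 0 0 0 255;0 0 0 0 255;0 0 0 0 255;0 0 0 0 255;0 0 0 0 255;0 0 0 0 255;0 0 0 0 255;0 0 0 0 255;0 0 0 0 255",
  "squeeze": 10
}}

```text
time_s: 6.55
tool_pos: [0.5294, -0.0764, 0.0618]
tool_rot: [180.0, 0.0, 124.8]
force: [-0.4, -0.2, 1.3]
grip_width: 0.039
grasp_force: 10.0
```

{"method": "arm_command", "body": {
  "series": "0 0 -5 0 255;0 0 -15 0 255;0 0 -20 0 255;0 0 -15 -0.107 255;0 0 0 -0.107 255;0 0 0 -0.107 255;0 0 0 -0.107 255;0 0 0 -0.107 255;0 0 0 -0.107 255;0 0 0 -0.107 255;0 0 0 -0.107 255;0 0 0 -0.107 255;0 0 0 -0.107 255;0 0 0 -0.107 255;0 0 0 -0.107 255;0 0 0 -0.107 255;0 0 0 -0.107 255;0 0 0 -0.107 255;0 0 0 -0.107 255;0 0 0 -0.107 255"
}}

```text
time_s: 8.22
tool_pos: [0.5288, -0.0765, 0.1164]
tool_rot: [180.0, -0.0, -130.7]
force: [-1.2, -0.2, -1.0]
grip_width: 0.0395
grasp_force: 10.0
```

Run:
```python
from h import *
o=telemetry.get_obs();print(o["tool_pos"],o["tool_rot"],o["qpos"].round(1),o["grip_width"],totool([.516,.084,.062]))
```

```text
[ 0.52879614 -0.07649747  0.11635203] [ 1.79964043e+02 -3.45413293e-02 -1.30702229e+02] [ 17.8   9.6 -13.6 106.7   2.5  64.  142.6] 0.03947739790163272 [-113.36260203  114.33165741   54.35545667]
```

{"method": "arm_command", "body": {
  "series": "-16 16 0 0 255;-23 23 0 0 255;-23 23 0 0 255;-23 23 0 0 255;-20 20 0 0 255;-8 9 0 0 255;0 0 0 0 255;0 0 0 0 255"
}}

```text
time_s: 8.88
tool_pos: [0.5171, 0.0832, 0.1164]
tool_rot: [-180.0, -0.1, -130.9]
force: [-0.5, -0.7, -1.2]
grip_width: 0.0394
grasp_force: 10.0
```

Run:
```python
from h import *
o=telemetry.get_obs();print(o["tool_pos"],o["tool_rot"],o["qpos"].round(1),o["grip_width"],totool([.516,.084,.062]))
A=[];b=[]
for n in("scene","side"):
    C=cam(n);im=cams.read_camera(n);cv2.imwrite(f"pics/{n}4.png",im)
    h=cv2.cvtColor(im,cv2.COLOR_BGR2HSV);p=proj(C,[[.516,.084,.008],[o["tool_pos"][0],o["tool_pos"][1],.062]]);print(p.round(0).tolist())
f=lambda n,u,v:cv2.resize(cv2.imread(f"pics/{n}4.png")[v-60:v+60,u-60:u+60],(400,400),interpolation=2)
cv2.imwrite("pics/c4.png",np.hstack([f("scene",258,200),f("side",283,225)]))
```

```text
[0.51714384 0.08319071 0.11642832] [-1.79975896e+02 -6.05854213e-02 -1.30933193e+02] [  7.    8.9 -20.6 107.9   3.5  63.9 124.1] 0.03939778538110798 [ 0.08047102  1.4172644  54.42784803]
[[257.0, 218.0], [257.0, 202.0]]
[[279.0, 231.0], [278.0, 218.0]]
```

View pics/c4.png

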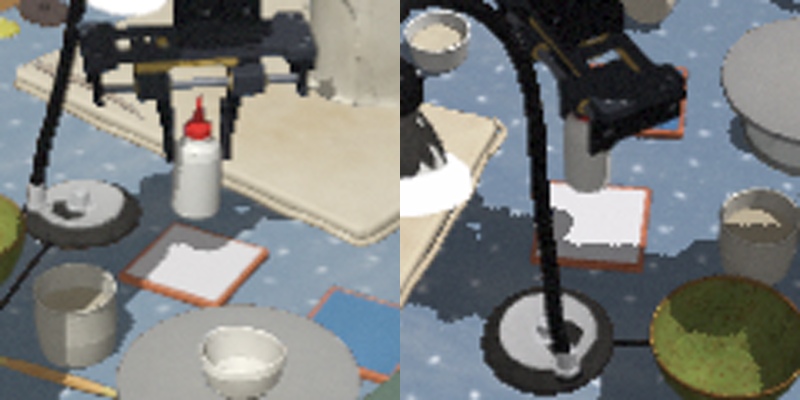

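It hangs upright over the white tile (tile centre at crop (195,263), bottle at (198,185)). Setting it down slowly.

{"method": "arm_command", "body": {
  "series": "0 1 15 0 255;0 0 15 0 255;0 0 10 0 255;0 0 6 0 255;0 0 3 0 255;0 0 3 0 255;0 0 2 0 255;0 0 0 0 255;0 0 0 0 255;0 0 0 0 255"
}}

```text
time_s: 9.82
tool_pos: [0.517, 0.0844, 0.0631]
tool_rot: [-180.0, 0.0, -131.0]
force: [0.6, -0.4, -2.0]
grip_width: 0.0396
grasp_force: 10.0
```

{"method": "arm_command", "body": {
  "series": "0 0 1 0 255;0 0 1 0 255;0 0 0 0 255;0 0 0 0 255"
}}

```text
time_s: 10.15
tool_pos: [0.5173, 0.0848, 0.0617]
tool_rot: [-179.9, 0.1, -131.0]
force: [-2.0, 0.4, 6.0]
grip_width: 0.0392
grasp_force: 10.0
```

{"method": "arm_command", "body": {
  "series": "0 0 -0.5 0 255;0 0 0 0 130;0 0 0 0 100;0 0 0 0 60;0 0 0 0 0;0 0 0 0 0;0 0 0 0 0;0 0 0 0 0;0 0 0 0 0;0 0 -15 0 0;0 0 -30 0 0;0 0 -30 0 0;0 0 -30 0 0;0 0 -25 0 0;0 0 0 0 0"
}}

```text
time_s: 11.4
tool_pos: [0.5199, 0.085, 0.197]
tool_rot: [-179.6, 0.4, -131.0]
force: [2.1, -0.2, 0.6]
grip_width: 0.0869
grasp_force: 0.0
```

Run:
```python
from h import *
o=telemetry.get_obs();print(o["time_s"],o["tool_pos"],o["tool_rot"],o["qpos"].round(1),o["grip_width"])
A=[];b=[]
for n in("scene","side"):
    C=cam(n);im=cams.read_camera(n);h=cv2.cvtColor(im,cv2.COLOR_BGR2HSV)
    m=(((h[...,0]<5)|(h[...,0]>174))&(h[...,1]>170)&(h[...,2]>70)).astype(np.uint8)
    uv=proj(C,[[.516,.084,.09]])[0];k=np.zeros_like(m);cv2.circle(k,tuple(int(t) for t in uv),15,1,-1);m&=k
    N,L,st,ce=cv2.connectedComponentsWithStats(m);i=1+st[1:,4].argmax();p=ce[i];print(n,st[i],plane(C,[p],.093).round(4))
```

```text
11.4 [0.51986936 0.08502831 0.19697953] [-179.60053754    0.41232454 -130.99582019] [  7.5   4.8 -20.7 102.5   1.9  72.5 125.3] 0.08690419061513315
scene [253 187   8  11  46] [[0.5125 0.0822 0.093 ]]
side [276 204   7  12  44] [[0.5138 0.0873 0.093 ]]
```

The squeeze bottle stands at about (0.515, 0.084) on the white tile. Next is the screw bottle: I'll clear the lamp first, then turn back to yaw 90.

{"method": "arm_command", "body": {
  "series": "23 -20 -5 0 0;23 -20 -5 0 0;23 -20 -5 0 0;23 -20 -5 0 0;23 -20 -5 0 0;0 0 0 0.11 0;0 0 0 0.11 0;0 0 0 0.11 0;0 0 0 0.11 0;0 0 0 0.11 0;0 0 0 0.11 0;0 0 0 0.11 0;0 0 0 0.11 0;0 0 0 0.11 0;0 0 0 0.11 0;0 0 0 0.11 0;0 0 0 0.11 0;0 0 0 0.11 0;0 0 0 0.11 0;0 0 0 0.11 0"
}}

```text
time_s: 13.17
tool_pos: [0.5155, -0.068, 0.214]
tool_rot: [-179.9, -0.2, 134.2]
force: [0.1, -0.2, 0.6]
grip_width: 0.0869
grasp_force: 0.0
```

{"method": "arm_command", "body": {
  "series": "0 0 0 0.11 0;0 0 0 0.11 0;0 0 0 0.11 0;0 0 0 0.11 0;0 0 0 0.11 0;0 0 0 0.11 0;0 0 0 0.11 0;0 0 0 0 0"
}}

```text
time_s: 13.83
tool_pos: [0.5156, -0.068, 0.2141]
tool_rot: [-179.8, -0.0, 90.2]
force: [-0.5, -0.3, 0.9]
grip_width: 0.087
grasp_force: 0.0
```

Run:
```python
from h import *
o=telemetry.get_obs();print(o["time_s"],o["tool_pos"],o["tool_rot"],o["qpos"].round(1),totool([.60,-.42,.23]))
S=cam("scene");print("drawers top corners",plane(S,[(313,250),(399,285),(288,300)],.161).round(3))
```

```text
13.8333 [ 0.51558266 -0.06799573  0.21411299] [-1.79816031e+02 -2.00911819e-02  9.01903147e+01] [ 13.3   3.4  -9.  101.7   0.5  75.1   4.3] [-352.2771329    83.19581257  -16.27775293]
drawers top corners [[ 0.34  -0.244  0.161]
 [ 0.363 -0.442  0.161]
 [ 0.185 -0.301  0.161]]
```

{"method": "arm_command", "body": {
  "series": "-20 5 -2 0 0;-35 5 -2 0 0;-35 5 -2 0 0;-35 5 -2 0 0;-35 5 -2 0 0;-35 5 -2 0 0;-35 5 -2 0 0;-35 5 -2 0 0;-35 5 0 0 0;-35 5 0 0 0;-17 5 0 0 0;0 0 0 0 0;0 0 0 0 0"
}}

```text
time_s: 14.92
tool_pos: [0.5728, -0.4203, 0.2297]
tool_rot: [-179.8, -0.1, 90.4]
force: [-0.5, 1.4, -0.7]
grip_width: 0.0874
grasp_force: 0.0
```

Run:
```python
from h import *
C=cam("wrist");im=cams.read_camera("wrist");cv2.imwrite("pics/w5.png",im)
o=telemetry.get_obs();print(o["time_s"],o["tool_pos"],o["tool_rot"]);np.savez("w5.npz",K=C[0],d=C[1],o=C[2],R=C[3])
print(proj(C,[[.5634,-.2128,.0305],[.557,-.359,.0305]]))
```

```text
14.9667 [ 0.57350024 -0.41868204  0.23034026] [-1.79892974e+02 -1.36435155e-01  9.04668830e+01]
[[269.35475697 -33.33157435]
 [262.98843927 128.71336577]]
```

View pics/w5.png

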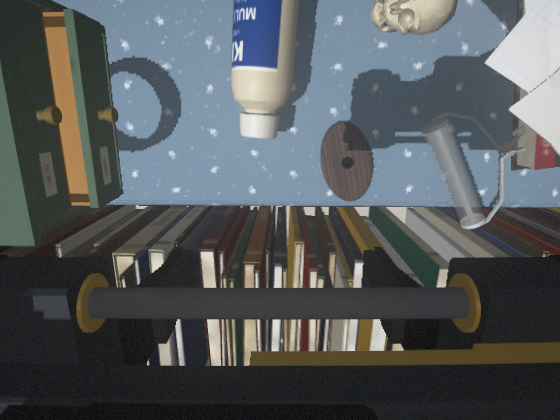

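The cap is at about (259,125) in this view. The open drawer front with knobs is at column ~118 and the books start at row ~205. I'll compute the cap position and the clearances.

Run:
```python
from h import *
n=np.load("w5.npz");C=(n["K"],n["d"],n["o"],n["R"])
for nm,uv,z in[("cap end mid",(258.5,137),.0305),("cap end L",(242,137),.0305),("cap end R",(276,135),.0305),("cap start L",(239,114),.0305),("cap start R",(278,112),.0305),("body L",(233,70),.0305),("body R",(295,70),.0305),("drawer",(120,190),.15),("drawer z.1",(120,190),.1),("drawer top",(105,30),.15),("knob",(122,115),.1),("books",(270,206),.13),("books0",(270,206),.0),("rib",(320,160),.007)]:
    P=plane(C,[uv],z);print(nm,P.round(4),totool(P).round(1))
S=cam("scene")
# bottle axis cross-check: predicted cap end and foot in scene
print(proj(S,[[.557,-.369,.0305],[.5634,-.2128,.0305],[.459,-.40,.161],[.459,-.22,.161]]).round(1))
```

```text
cap end mid [[ 0.5523 -0.3674  0.0305]] [[ 51.  -20.4 200. ]]
cap end L [[ 0.5353 -0.3675  0.0305]] [[ 51.  -37.4 200. ]]
cap end R [[ 0.5704 -0.3652  0.0305]] [[ 53.   -2.3 200. ]]
cap start L [[ 0.5327 -0.3446  0.0305]] [[ 74.  -39.8 200.1]]
cap start R [[ 0.5723 -0.3424  0.0305]] [[ 75.8  -0.2 200. ]]
body L [[ 0.5277 -0.3027  0.0305]] [[115.8 -44.5 200.2]]
body R [[ 0.5887 -0.3024  0.0305]] [[115.7  16.5 200.1]]
drawer [[ 0.4586 -0.3979  0.15  ]] [[  21.5 -114.6   80.6]]
drawer z.1 [[ 0.4347 -0.4089  0.1   ]] [[  10.6 -138.4  130.6]]
drawer top [[ 0.4606 -0.2922  0.15  ]] [[ 127.2 -111.7   80.9]]
knob [[ 0.4438 -0.3456  0.1   ]] [[  73.8 -128.9  130.8]]
books [[ 0.5668 -0.4144  0.13  ]] [[  4.1  -6.5 100.4]]
books0 [[ 0.5635 -0.4491  0.    ]] [[-30.9  -9.8 230.3]]
rib [[ 0.6195 -0.3935  0.007 ]] [[ 24.2  46.6 223.3]]
[[401.6 271.2]
 [350.6 244.8]
 [403.  253.8]
 [334.8 222.4]]
```

{"method": "arm_command", "body": {
  "series": "32 -10 0 0 0;32 -9 0 0 0;0 0 0 0.075 0;0 0 30 0 0;0 0 30 0 0;0 0 30 0 0;0 0 30 0 0;0 0 25 0 0;0 0 0 0 0;0 0 0 0 0",
  "squeeze": 15
}}

```text
time_s: 15.8
tool_pos: [0.5537, -0.3533, 0.0861]
tool_rot: [-179.8, -0.1, 86.2]
force: [0.8, -0.0, 0.0]
grip_width: 0.0876
grasp_force: 0.0
```

Run:
```python
from h import *
o=telemetry.get_obs();print(o["time_s"],o["tool_pos"],o["tool_rot"])
print(totool([.553,-.355,.0205]))
C=cam("wrist");im=cams.read_camera("wrist");cv2.imwrite("pics/w6.png",im)
g=cv2.cvtColor(im,cv2.COLOR_BGR2HSV)
for r in(60,120,180,220):
    print(r,[(int(x),g[r,x].tolist()) for x in range(180,380,20)][::3])
```

```text
15.8 [ 0.55372577 -0.35334858  0.08605148] [-1.79844628e+02 -1.28759875e-01  8.62219594e+01]
[-1.84295825 -0.43762629 65.54892967]
60 [(180, [104, 63, 162]), (240, [112, 150, 139]), (300, [112, 141, 116]), (360, [105, 63, 157])]
120 [(180, [106, 65, 164]), (240, [111, 108, 80]), (300, [113, 132, 79]), (360, [104, 59, 87])]
180 [(180, [104, 66, 163]), (240, [30, 25, 102]), (300, [23, 31, 108]), (360, [102, 51, 90])]
220 [(180, [105, 64, 164]), (240, [105, 62, 164]), (300, [25, 15, 101]), (360, [105, 62, 165])]
```

View pics/w6.png

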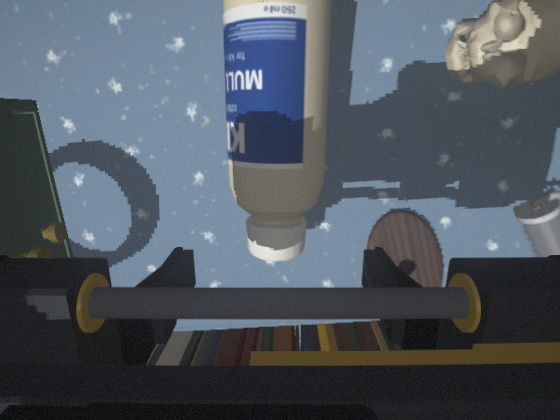

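The cap, at columns 246–306, is centred between the fingers and aligned. I'll descend and grip it. That was my tenth picture, so I continue by numbers only.

{"method": "arm_command", "body": {
  "series": "-1.5 0 20 0 0;0 0 20 0 0;0 0 15 0 0;0 0 10 0 0;0 0 0 0 0;0 0 0 0 255;0 0 0 0 255;0 0 0 0 255;0 0 0 0 255;0 0 0 0 255;0 0 0 0 255;0 0 0 0 255;0 0 0 0 255;0 0 0 0 255;0 0 0 0 255;0 0 0 0 255"
}}

```text
time_s: 17.18
tool_pos: [0.5539, -0.3575, 0.0221]
tool_rot: [-180.0, 0.0, 86.0]
force: [-0.8, -0.3, 1.3]
grip_width: 0.0386
grasp_force: 15.0
```

{"method": "arm_command", "body": {
  "series": "2 0 -9 0 255;3 0 -10 0 255;4 0 -9 0 255;4 0 -9 0 255;5 0 -8.5 0 255;5 0 -8.5 0 255;6 0 -8 0 255;6 0 -8 0 255;7 0 -7 0 255;7 0 -7 0 255;8 0 -6 0 255;8 0 -6 0 255;0 0 0 0 255;0 0 0 0 255"
}}

```text
time_s: 18.35
tool_pos: [0.5592, -0.2919, 0.1186]
tool_rot: [179.9, 0.0, 86.1]
force: [0.7, 0.1, -2.0]
grip_width: 0.0388
grasp_force: 14.9
```

```bash
cat > tilt.py <<'E'
from h import *
# blue band centroid from scene and side, near the TCP -> axis from grasp point to band centre
o=telemetry.get_obs();t=o["tool_pos"];print(o["time_s"],t.round(4),o["tool_rot"].round(1),o["grip_width"].round(4),o["force"].round(1))
A=[];b=[]
for n in("scene","side"):
    C=cam(n);im=cams.read_camera(n);h=cv2.cvtColor(im,cv2.COLOR_BGR2HSV)
    m=((abs(h[...,0].astype(int)-112)<10)&(h[...,1]>140)&(h[...,2]>50)).astype(np.uint8)
    uv=proj(C,[t-[0,0,.04]])[0];k=np.zeros_like(m);cv2.circle(k,tuple(int(v) for v in uv),50,1,-1);m&=k
    N,L,st,ce=cv2.connectedComponentsWithStats(m)
    for i in range(1,N):
        if st[i,4]>40:print(n,uv.round(0),st[i].tolist(),ce[i].round(1))
    i=1+st[1:,4].argmax();r,v=ray(C,[ce[i]]);v=v[0]/np.linalg.norm(v[0]);M=np.eye(3)-np.outer(v,v);A.append(M);b.append(M@r)
    pts=np.argwhere(L==i)[:,::-1].astype(np.float32);print("minrect",[np.round(q,1) for q in cv2.minAreaRect(pts)])
X=np.linalg.lstsq(np.vstack(A),np.hstack(b),rcond=None)[0];print("band",X.round(4),"rel grasp",(X-t-[0,0,.009]).round(4))
E
python3 tilt.py
```

```text
Traceback (most recent call last):
  File "tilt.py", line 3, in <module>
    o=telemetry.get_obs();t=o["tool_pos"];print(o["time_s"],t.round(4),o["tool_rot"].round(1),o["grip_width"].round(4),o["force"].round(1))
                                                                                              ^^^^^^^^^^^^^^^^^^^^^
AttributeError: 'float' object has no attribute 'round'
```

{"method": "arm_command", "body": {
  "series": "8 0 -5.5 0 255;8 0 -5.5 0 255;9 0 -4.5 0 255;9 0 -4.5 0 255;9 0 -3.5 0 255;9 0 -3 0 255;9 0 -2.5 0 255;9 0 -2 0 255;9 0 -2 0 255;0 0 0 0 255;0 0 0 0 255"
}}

```text
time_s: 19.27
tool_pos: [0.5644, -0.2127, 0.1512]
tool_rot: [180.0, -0.0, 86.1]
force: [0.0, -0.1, -2.8]
grip_width: 0.0384
grasp_force: 14.9
```

```bash
sed -i 's/o\["grip_width"\].round(4)/o["grip_width"]/' tilt.py; python3 tilt.py
```

```text
19.2667 [ 0.5644 -0.2127  0.1512] [180.   -0.   86.1] 0.038383907594195764 [ 0.  -0.1 -2.8]
scene [354. 220.] [342, 227, 19, 12, 66] [354.7 233.5]
minrect [array([352.6, 234.2]), array([ 8. , 19.7]), np.float64(63.4)]
side [295. 145.] [288, 153, 12, 16, 110] [291.8 160.4]
minrect [array([293.5, 160.5]), array([11., 15.]), np.float64(0.0)]
band [ 0.5763 -0.2095  0.0537] rel grasp [ 0.0119  0.0032 -0.1065]
```

{"method": "arm_command", "body": {
  "series": "0 0 -8 0 255;0 0 -12 0 255;0 0 -15 0 255;0 0 -10 0 255;8 -3 0 0 255;12 -4 0 0 255;15 -5 0 0 255;20 -6 0 0 255;20 -6 0 0 255;18 -6 0 0 255;13 -5 0 0 255;9 -4 0 0 255;5 -2 0 0 255;0 0 0 0 255;0 0 0 0 255;0 0 0 0 255;0 0 0 0 255;0 0 0 0 255"
}}

```text
time_s: 20.87
tool_pos: [0.5316, -0.0921, 0.196]
tool_rot: [-180.0, 0.0, 86.0]
force: [-0.5, -0.5, -3.4]
grip_width: 0.0383
grasp_force: 14.9
```

```bash
cat >> tilt.py <<'E'
# body axis lines: mask of bottle (cream/blue vs before image) by differencing with the start picture
for n in("scene","side"):
    C=cam(n);im=cv2.imread(f"pics/{n}4.png");now=cams.read_camera(n);cv2.imwrite(f"pics/{n}now.png",now)
    d=(np.abs(now.astype(int)-im).sum(2)>60).astype(np.uint8);z0=t[2]+.009-.146
    for f in(.02,.04,.06,.08,.10):
        p=proj(C,[[t[0],t[1],z0+f]])[0];r=int(round(p[1]));c=int(round(p[0]));row=d[r]
        a=c
        while row[a-1] or row[a-2]:a-=1
        e=c
        while row[e+1] or row[e+2]:e+=1
        print(n,f,"expected",p.round(1),"mid",(a+e)/2,"w",e-a+1)
E
python3 tilt.py; python3 -c "
from h import *
print(totool([.532,-.0895,.155]))"
```

```text
20.8667 [ 0.5316 -0.0921  0.196 ] [-180.    0.   86.] 0.03826698178631084 [-0.5 -0.5 -3.4]
scene [310. 194.] [304, 201, 15, 19, 102] [313.6 209.1]
minrect [array([313.8, 209.8]), array([13. , 17.4]), np.float64(41.6)]
side [293. 157.] [285, 166, 15, 17, 133] [289.6 174.1]
minrect [array([292., 174.]), array([16., 14.]), np.float64(90.0)]
band [ 0.5457 -0.091   0.0937] rel grasp [ 0.0141  0.0011 -0.1113]
scene 0.02 expected [308.5 217.9] mid 308.0 w 31
scene 0.04 expected [308.9 211.8] mid 311.0 w 37
scene 0.06 expected [309.3 205.5] mid 317.5 w 44
scene 0.08 expected [309.7 199.1] mid 313.5 w 12
scene 0.1 expected [310.1 192.6] mid 310.0 w 1
side 0.02 expected [292.5 176.4] mid 294.5 w 14
side 0.04 expected [292.6 171.5] mid 277.5 w 44
side 0.06 expected [292.7 166.5] mid 275.0 w 47
side 0.08 expected [292.8 161.3] mid 293.0 w 1
side 0.1 expected [292.8 156.1] mid 299.5 w 24
[ 1.93137134  0.30858452 41.00686948]
```

```bash
cat > cream.py <<'E'
from h import *
t=telemetry.get_obs()["tool_pos"];z0=t[2]+.009-.146
for n in("scene","side"):
    C=cam(n);h=cv2.cvtColor(cams.read_camera(n),cv2.COLOR_BGR2HSV)
    p=proj(C,[[t[0],t[1],z0+f] for f in(0,.01,.02,.03,.10)])
    print(n,p.round(1).tolist(),"halfwidth px",np.linalg.norm(proj(C,[[t[0],t[1],z0]+C[3][:,0]*.0305])-p[0]).round(1))
    m=((h[...,0]>8)&(h[...,0]<45)&(h[...,1]>12)&(h[...,2]>50)).astype(np.uint8)
    x0=int(p[0,0]);y0=int(p[0,1])
    for r in range(y0-16,y0+10,2):print(r,''.join('#' if v else '.' for v in m[r,x0-25:x0+26]))
E
python3 cream.py
```

```text
scene [[307.9, 223.9], [308.1, 220.9], [308.3, 217.8], [308.5, 214.8], [309.9, 192.5]] halfwidth px 11.2
207 .........#####.......................#.............
209 ...................................................
211 ...................................................
213 ...................................................
215 ...................................................
217 ...................................................
219 ...................................................
221 .............#.....................................
223 ..............###................#.................
225 ................#################..................
227 ...............#...###########.....................
229 ...................................................
231 ..................................#................
side [[292.4, 181.3], [292.4, 178.9], [292.5, 176.5], [292.5, 174.1], [292.8, 156.2]] halfwidth px 9.5
165 .......................#######.....................
167 ...................................................
169 ................#..................................
171 ...................................................
173 ...................................................
175 ...................................................
177 ...................................................
179 ...................................................
181 ................#..................................
183 ...................................................
185 ..................#............##..................
187 ....................###########....................
189 ...................................................
```

The foot hangs within about 4 mm of straight below the grip in both views. Lowering slowly.

{"method": "arm_command", "body": {
  "series": "2 0 8 0 255;0 0 12 0 255;0 0 10 0 255;0 0 6 0 255;0 0 4 0 255;0 0 3 0 255;0 0 2 0 255;0 0 0 0 255;0 0 0 0 255"
}}

```text
time_s: 21.92
tool_pos: [0.5319, -0.0891, 0.1514]
tool_rot: [180.0, 0.0, 86.0]
force: [-0.8, -0.7, -4.0]
grip_width: 0.0385
grasp_force: 14.9
```

{"method": "arm_command", "body": {
  "series": "0 0 1.5 0 255;0 0 1.5 0 255;0 0 0 0 255"
}}

```text
time_s: 22.17
tool_pos: [0.5316, -0.0891, 0.148]
tool_rot: [-180.0, 0.0, 86.0]
force: [0.5, -0.1, -4.5]
grip_width: 0.0386
grasp_force: 14.9
```

{"method": "arm_command", "body": {
  "series": "0 0 1 0 255;0 0 1 0 255;0 0 0 0 255;0 0 0 0 255"
}}

```text
time_s: 22.5
tool_pos: [0.5316, -0.0892, 0.146]
tool_rot: [-180.0, 0.0, 86.0]
force: [-0.8, -0.9, -3.5]
grip_width: 0.0386
grasp_force: 14.9
```

{"method": "arm_command", "body": {
  "series": "0 0 1 0 255;0 0 0 0 255;0 0 0 0 255"
}}

```text
time_s: 22.75
tool_pos: [0.5317, -0.0892, 0.1451]
tool_rot: [180.0, 0.0, 86.0]
force: [0.4, 0.3, -3.2]
grip_width: 0.0388
grasp_force: 14.9
```

{"method": "arm_command", "body": {
  "series": "0 0 1 0 255;0 0 1 0 255;0 0 0 0 255;0 0 0 0 255"
}}

```text
time_s: 23.08
tool_pos: [0.5326, -0.0894, 0.1447]
tool_rot: [179.9, 0.0, 86.0]
force: [-1.5, -0.8, 5.1]
grip_width: 0.0386
grasp_force: 15.4
```

{"method": "arm_command", "body": {
  "series": "0 0 1 0 255;0 0 0 0 255;0 0 0 0 255"
}}

```text
time_s: 23.33
tool_pos: [0.5332, -0.0895, 0.1445]
tool_rot: [179.8, 0.0, 86.0]
force: [-1.2, -0.8, 8.2]
grip_width: 0.0384
grasp_force: 15.5
```

{"method": "arm_command", "body": {
  "series": "0 0 -2 0 255;0 0 0 0 255;0 0 0 0 255",
  "squeeze": 4
}}

```text
time_s: 23.58
tool_pos: [0.5322, -0.0892, 0.1445]
tool_rot: [179.9, 0.0, 86.0]
force: [1.4, 0.2, 1.3]
grip_width: 0.0391
grasp_force: 4.0
```

{"method": "arm_command", "body": {
  "series": "0 0 0 0 125;0 0 0 0 100;0 0 0 0 60;0 0 0 0 30;0 0 0 0 0;0 0 0 0 0;0 0 0 0 0;0 0 0 0 0;0 0 0 0 0;0 0 -15 0 0;0 0 -25 0 0;0 0 -30 0 0;0 0 -25 0 0;0 0 0 0 0;0 0 0 0 0;0 0 0 0 0"
}}

```text
time_s: 24.92
tool_pos: [0.5313, -0.0891, 0.2385]
tool_rot: [-180.0, 0.0, 86.0]
force: [0.5, 0.1, -0.7]
grip_width: 0.087
grasp_force: 0.0
```

Run:
```python
from h import *
o=telemetry.get_obs();print(o["time_s"],o["tool_pos"],o["tool_rot"],o["grip_width"])
# cap and nozzle checks
A=[];b=[]
for n in("scene","side"):
    C=cam(n);im=cams.read_camera(n);cv2.imwrite(f"pics/{n}end.png",im);h=cv2.cvtColor(im,cv2.COLOR_BGR2HSV)
    band=((abs(h[...,0].astype(int)-112)<10)&(h[...,1]>140)&(h[...,2]>50)).astype(np.uint8)
    red=(((h[...,0]<5)|(h[...,0]>174))&(h[...,1]>170)&(h[...,2]>70)).astype(np.uint8)
    white=((h[...,1]<40)&(h[...,2]>90)).astype(np.uint8)
    for nm,m,P,z,rad in(("band",band,[.532,-.09,.065],.065,22),("nozzle",red,[.515,.084,.093],.093,14),("cap",white,[.532,-.09,.155],.155,14)):
        uv=proj(C,[P])[0];k=np.zeros_like(m);cv2.circle(k,tuple(int(v) for v in uv),rad,1,-1)
        N,L,st,ce=cv2.connectedComponentsWithStats(m&k)
        if N>1:i=1+st[1:,4].argmax();print(n,nm,uv.round(0),st[i].tolist(),plane(C,[ce[i]],z).round(3))
```

```text
24.9167 [ 0.53130334 -0.08914201  0.23848474] [-1.79960218e+02  1.81822546e-03  8.60465460e+01] 0.08700570546820392
scene band [308. 222.] [299, 216, 18, 18, 116] [[ 0.527 -0.105  0.065]]
scene nozzle [256. 193.] [253, 187, 7, 11, 39] [[0.512 0.082 0.093]]
scene cap [309. 194.] [296, 180, 28, 28, 484] [[ 0.526 -0.096  0.155]]
side band [292. 180.] [284, 179, 16, 17, 113] [[ 0.53  -0.053  0.065]]
side nozzle [279. 211.] [276, 205, 7, 11, 45] [[0.513 0.088 0.093]]
side cap [292. 158.] [283, 154, 18, 18, 231] [[ 0.527 -0.064  0.155]]
```

Run:
```python
from h import *
C=cam("wrist");im=cams.read_camera("wrist");h=cv2.cvtColor(im,cv2.COLOR_BGR2HSV)
print("cap exp",proj(C,[[.532,-.089,.164],[.532,-.089,.008]]).round(0).tolist())
for n in("scene","side"):
    c=cam(n);g=cv2.cvtColor(cv2.imread(f"pics/{n}end.png"),cv2.COLOR_BGR2HSV);p=proj(c,[[.532,-.089,z] for z in(.008,.12,.155)]);print(n,p.round(0).tolist())
    m=(g[...,1]<75)&(g[...,2]>85)
    x0,y0=int(p[0,0]),int(p[1,1])
    for r in range(y0-20,int(p[0,1])+12,2):print(r,''.join('#' if v else ('b' if abs(int(q)-112)<9 else '.') for v,q in zip(m[r,x0-28:x0+29],g[r,x0-28:x0+29,0])))
```

```text
cap exp [[279.0, 223.0], [279.0, 182.0]]
scene [[306.0, 238.0], [308.0, 205.0], [309.0, 193.0]]
184 #########################################################
186 #########################################################
188 #########################################################
190 #########################################################
192 #########################################################
194 #########################################################
196 #########################################################
198 #########################################################
200 #########################################################
202 #########################################################
204 #########################################################
206 #########################################################
208 #########################################################
210 #########################################################
212 #########################################################
214 #######################################b#################
216 ########
[... 2255 characters left out ...]
##################
184 #################.##.bbbbbbbb#####bbbbb##################
186 .################.b#bbbbbbbbbbbbbbbbbbbbbbbb#.###########
188 .###############..b#bbbbbbbbbbbbbbbbbbbbbbbb#.###########
190 ..##############..b.bbbbbb#######bbbbbbbbbbb#.##########b
192 ..########bb.##..bbb.bbbbbbbbbbbbbbbbbbbbbbb#.###########
194 ..bbbbbbb..bb....bbbbbbbbbbbbbbbbbbbb#bbbbbb..###########
196 ...bbbbbbbb.bbb..bbb###bbbbbbbbbbb####bbbbbb.############
198 .b.bb.bb.bbbbb...bbbb################bbbbbb#.############
200 ...bbbbbb#bbbb..bbbbbbbb##########bbbbbbbbb#.############
202 ....bb.bbbbb.b.......bbbbbbbbbbbbbbbbbbbbbb#.############
204 ....bbbbbbbbbb...............................############
```

```bash
python3 -c "
from cell import env
print(env.sign_off())"
```

```text
the job is handed in; nothing more can be done
None
```

The job is handed in: the squeeze bottle stands on the white tile and the screw-cap bottle on the blue tile, both released at about 25 s. By camera measurement both looked upright and centred, but I did not re-check the other things on the table. On the first try my light grip slipped, and the squeeze bottle stood itself up on the blue tile before I re-gripped it.

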